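# Clamp a test tile with the T-key

## Robot

A 6-joint arm with a two-finger parallel gripper is mounted at the origin on the work surface; the furniture and walls round the work are solid. World frame = base frame: x ahead of the robot, y to its left, z up, the work surface at z = 0. Lengths are in mm, angles in rad, forces in N, time in s.
With the tool pointing down it reaches from about 275 to 825 mm from the base axis. Payload 5.2 kg.
Tool frame: the origin (TCP) lies between the finger pads; the fingertips stand 19 mm ahead of it and the grasp point (between the pads) is the TCP; z points along the fingers, y is the line along which they close (so a half turn about z gives the same grasp; the last joint's range is limited). The gripper opens to 93 mm and grips with 3 to 60 N. Pads are 15 mm wide; open, the fingers measure 128 mm over their backs; the gripper's body (75 mm by 188 mm) begins 65 mm behind the grasp point.
Start: joints at [1.146, 0.259, 1.535, -0, 1.348, -0.203], TCP at [120.969, 536.537, 237.653] pointing down, gripper open.
Joint ranges: [-3.14, 3.14], [-0.91, 2.08], [0.19, 2.58], [-1.22, 4.36], [0.22, 2.71], [-3.12, 3.12]. Speed limits (rad/s): [2.57, 2.57, 3.14, 3.14, 3.14, 3.14].

## Interface

Orientations are given as a rotation vector (axis times angle).
In Python, from station import robot, capture, camera_params, ticket gives the robot as it stands.
- The arm moves only by the tool arm_command, never from a script. Its argument "deltas" is one flat list of numbers, 5 for each row, row after row: the finger opening in cm, from 0 to 9.3, then the shift along the world's x, y, z in cm, then the turn about the world's z in rad. A call has 1 to 8 rows; each row is the pose to reach, as a shift and turn from the pose commanded when the call began; what a row does not reach only later rows make up. A row lasts 1/10 s, in which the tool goes at most 50 mm and 8.59 degrees, less where a joint would pass 70% of its speed; a pose out of reach is approached as far as the arm can. A call with a gripper value outside its range is refused whole. The fingers move at their own pace and stop on an object; "force" is the grip in N (left out, the last holds). Time passes only in rows, so rows that repeat a pose let the fingers close. It gives the time, the measured TCP pose, the force, the opening and the grip force at its end, in the units of the state.
- robot.observe(): the state, without advancing time (a new reading comes with each control period).
- capture(name): name is "scene" or "top"; returns (picture, depth): 480x640x3 uint8, red, green, blue; 480x640 float32, mm along the optical axis (not along the pixel's ray), 0 where there is no reading.
- camera_params(name): a dict with "fovy" (degrees; the focal length in pixels is half the picture's height over the tangent of half this angle, whatever the lens; pixels are square), "cx", "cy" (the principal point, pixels), "k1" (the pictures are not rectified: a ray, as slopes to the right and down, at radius r is drawn at 1 + k1 r^2 times it, then the intrinsics apply), "camera_from_world" (4x4, takes a point from world to camera coordinates). Camera axes: x right, y up, looking along -z (the intrinsics and any distortion apply to the point x, -y, -z); pixel columns grow to the right and rows downward; lengths in mm; the calibration is good to about 2 mm. A picture is of the moment at which its call begins. camera_params takes no time and is no camera call.
- ticket.finish_job(): hands the job in; it is judged then, once.
The state is a dict: "clock": time; "joint_positions": joint angles; "joint_velocities": joint speeds; "joint_torque": joint torques, N m; "position": TCP position; "ee_rot": TCP orientation; "contact_force": force on the tool from outside, world axes, zero at the start; "ft_torque": the same for the moment, N m; "gripper_width": finger opening in mm; "grip_force": force on a finger pad.
Only numpy, scipy, OpenCV 4.12 (cv2) and the standard library are available. Lean on these libraries where they do the work, as an engineer would, in place of code of your own. Each camera call takes 0.05 s, during which the arm holds its last target. There are 200 camera calls.

## Task

The test tile lies loose in the clamping jig. Take the T-handled key out of its wooden stand, put it blade first into the jig's upright round socket, and press and turn it until the blade drops into the slot inside; then turn it clockwise until the cam clamps the tile tight against the fence. Let go with the key left standing in the slot, and leave the jar, the mug and the wooden rib where they are.

Things in the scene. Friction and masses are not known exactly. Their poses are not given: they have to be found in the camera images.
- key: T-handled key, 110 mm tall, 0.18 kg, standing in the stand. Origin: centre of the blade's foot; z up the shank, x along both the blade's width and the T bar. From the foot up: flat steel blade 28 mm wide (x), 8.5 mm thick (y), 18 mm long; round collar, 29 mm diameter, from 18 to 28 mm; shank, 13 mm diameter; wooden T bar. It works equally well half a turn round.
- key_bar (a point): Middle of the key's wooden T bar, 99 mm above the blade's foot, the place to grip. The bar is 90 mm long (key x), 16 mm thick (key y) and 22 mm high.
- stand: Fixed wooden block 75 x 75 x 52 mm; the key stands 36 mm deep in the round 32 mm hole in the middle of its top. Origin: centre of its underside.
- jig: Fixed plywood base plate of the jig, 140 (x) x 150 (y) x 12 mm. Origin: centre of its underside; z up. The tile lies on it between the fence (towards +y) and the cam; the key socket stands at x 0, y -30 mm.
- socket_mouth (a point): Centre of the open top of the key socket, 64 mm above the bench: an upright steel tube, 42 mm outer and about 34 mm inner diameter, standing on the cam (a dark eccentric disc 12 mm thick that reaches 18 to 42 mm from the axis). Tube, slot and cam turn together about this axis, clockwise seen from above, with 0.07 Nm of friction, so they stay where they are left.
- slot_top (a point): Point on the socket's axis 16 mm below its mouth: top of a slot 11.6 mm wide right across the bore, in a spring-backed driver that yields up to 6 mm under 4.5 to 10 N. With the blade across the slot, the foot rests here (6 mm lower if pressed); dropped in, collar on the driver, it is 18 mm lower (24 mm if pressed). The blade has some 0.12 rad of play in the slot.
- cam_axis (a point): Point on the socket's axis on the jig's plate. At the start the slot (angle not tracked) lies between 1.6 and 0.8 rad anticlockwise, from above, of the jig's x axis, either end. It turns clockwise to a stop where it is parallel to the jig's x. The tile becomes tight about 0.2 rad before the stop; the last bit takes up to about 0.35 Nm.
- fence: Aluminium fence fixed to the jig, 14 mm high above the plate, its frame the same as the jig's: its long face lies at y +43.9 mm and looks towards -y; a short end stop with its face at x +30 mm keeps the tile from being dragged along.
- tile: Glazed test tile, 52 x 34 x 6 mm, lying flat on the jig's plate (12 mm above the bench), its long side along the fence and 1 to 3 mm short of it. Origin: centre of its underside; its long side lies 0.524 rad clockwise, seen from above, of its own x axis.
- jar: Small beige screw-lid test jar, 50 mm diameter, 62 mm tall, a bystander. Origin: centre of its underside.
- mug: Pale stoneware mug with a blue rim, about 121 x 105 x 91 mm, a bystander. Origin: centre of its underside.
- rib: Flat kidney-shaped wooden potter's rib, 65 x 110 x 6 mm, a bystander. Origin: centre of its underside.
Not all that is in view belongs to the job. What is meant by the key is not black or yellow, and is the larger of those in its own colour.

How it is judged:
By the outcome, as a careful person would: the job done as asked, in the order asked, and still so for the second after the job is handed in, with the robot touching nothing.
It also fails if it takes over 46 s, if anything falls off the work surface, if the arm or the gripper's body presses on something with over 40 N, if the wrist force passes 120 N, or if a joint passes its speed limit or range.

## Working session

There is one attempt and no reset: what is moved stays moved. The work goes in short steps, Python scripts to look and compute and a tool call to move; the robot and the scene stay as the last step left them, time stands still between calls to the robot, and variables do not carry over. Pictures are saved under pics/ and viewed, at most 10 in all, crops included, and the job is handed in when it is done.

Besides the shell and the picture viewer there is one more tool, called after "Emit:" as name(argument=value, ...), one argument or row to a line, values as JSON. arm_command: Moves the arm, as the interface text tells. Its arguments: {"type":"object","properties":{"deltas":{"type":"array","items":{"type":"number"}},"force":{"type":"number"}},"required":["deltas"]}

```bash
mkdir -p pics; ls
cat > h.py <<'E'
import numpy as np,cv2
from station import robot,capture,camera_params,ticket
def grab(n,tag):
    im,d=capture(n); cv2.imwrite(f'pics/{n}_{tag}.png',im[:,:,::-1]); np.savez(f'pics/{n}_{tag}.npz',im=im,d=d); return im,d
def K(n):
    p=camera_params(n); f=240/np.tan(np.radians(p['fovy'])/2); return p,f
def slopes(n,uv):
    p,f=K(n); uv=np.atleast_2d(np.array(uv,float)); q=(uv-[p['cx'],p['cy']])/f; s=q.copy()
    for _ in range(20): s=q/(1+p['k1']*(s**2).sum(1,keepdims=True))
    return s
def ray(n,uv):
    p,_=K(n); s=slopes(n,uv); T=np.linalg.inv(np.array(p['camera_from_world']))
    d=np.c_[s[:,0],-s[:,1],-np.ones(len(s))]@T[:3,:3].T
    return T[:3,3],d
def onz(n,uv,z):
    o,d=ray(n,uv); return o+d*((z-o[2])/d[:,2])[:,None]
def pts(n,uv,depth):
    o,d=ray(n,uv); return o+d*np.array(depth).reshape(-1,1)
def proj(n,P):
    p,f=K(n); T=np.array(p['camera_from_world']); c=np.atleast_2d(P)@T[:3,:3].T+T[:3,3]
    s=np.c_[c[:,0]/-c[:,2],-c[:,1]/-c[:,2]]; s=s*(1+p['k1']*(s**2).sum(1,keepdims=True)); return s*f+[p['cx'],p['cy']]
E
python3 - <<'E'
from h import *
for n in('scene','top'):
    grab(n,'0'); p=camera_params(n); print(n,p['fovy'],p['cx'],p['cy'],p['k1'],np.linalg.inv(np.array(p['camera_from_world'])).round(2))
s=robot.observe(); print(s['clock'],s['position'],s['ee_rot'],s['contact_force'])
E
```

```text
pics
scene 55.13260766003689 324.9583226317223 250.7599060488795 -0.044431099983411534 [[ 6.2000e-01  4.4000e-01 -6.5000e-01 -1.6052e+02]
 [-7.8000e-01  3.3000e-01 -5.3000e-01 -2.2437e+02]
 [-2.0000e-02  8.3000e-01  5.5000e-01  5.4759e+02]
 [ 0.0000e+00  0.0000e+00  0.0000e+00  1.0000e+00]]
top 52.36655575626746 318.3530518685942 239.89118231029943 0.0238739263153438 [[ 1.2000e-01  9.7000e-01 -2.0000e-01  2.3522e+02]
 [-9.9000e-01  1.2000e-01 -3.0000e-02  2.3206e+02]
 [-0.0000e+00  2.0000e-01  9.8000e-01  9.6431e+02]
 [ 0.0000e+00  0.0000e+00  0.0000e+00  1.0000e+00]]
0.1 [120.77543587 536.08749301 236.90061801] [-3.47528143e-01 -3.12183032e+00  2.51753687e-03] [-0.32067668 -0.64682151  0.86694386]
```

View pics/scene_0.png

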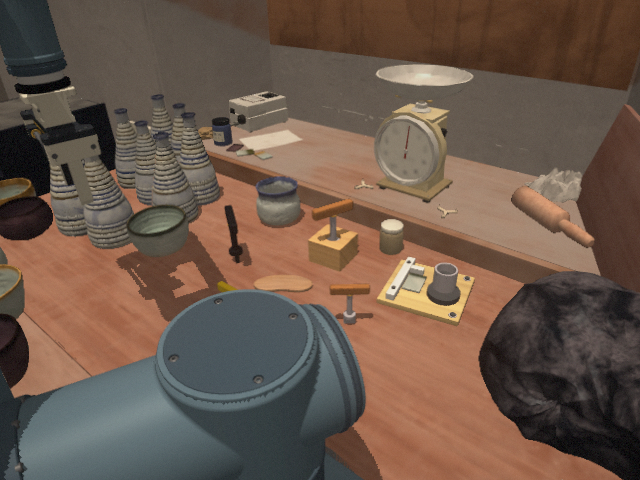

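View pics/top_0.png

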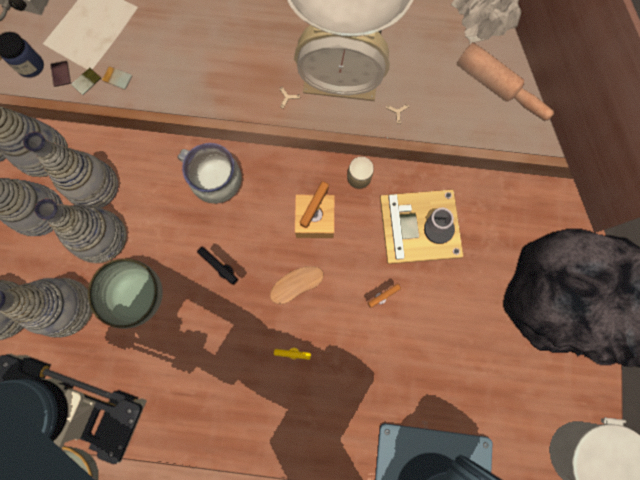

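The scene view shows four candidate keys. In top pixels they are:
- Orange key in the wooden stand at (316,205).
- Small orange key standing loose at (383,293).
- Black key at (217,265).
- Yellow key at (293,353).

The larger orange one, in the stand, fits the description. The jig is at (422,226), with its fence on the left at (397,225) and its socket at (440,217). The jar is at (360,170), the mug at (212,172) and the rib at (297,284). I'll check the choice in a close crop and measure.

Run:
```python
from h import *
a=np.load('pics/top_0.npz'); im,d=a['im'],a['d']
cv2.imwrite('pics/crop0.png',cv2.resize(im[150:320,270:480,::-1],None,fx=3.5,fy=3.5,interpolation=cv2.INTER_CUBIC))
v,u=np.mgrid[0:480,0:640]
P=pts('top',np.c_[u.ravel(),v.ravel()],d.ravel()).reshape(480,640,3); P[d==0]=np.nan
np.save('pics/P0.npy',P)
for (x,y) in [(316,205),(300,228),(383,293),(440,213),(393,225),(440,250),(455,200),(408,225),(360,165),(340,280)]:
    print((x,y),P[y,x].round(1),im[y,x])
```

```text
(316, 205) [470.8 266.5 125.1] [192 118  60]
(300, 228) [442.3 294.4  51.8] [242 189 110]
(383, 293) [334.2 128.1  79.4] [162 100  53]
(440, 213) [504.6  29.6  49.2] [94 87 86]
(393, 225) [476.  114.7  26. ] [238 237 222]
(440, 250) [440.1  16.   11.3] [238 199 121]
(455, 200) [549.9  -9.5   1. ] [192 138  91]
(408, 225) [482.1  83.8  16.3] [203 193 168]
(360, 165) [579.4 193.6  60.8] [230 215 182]
(340, 280) [358.4 205.8   0.9] [184 124  95]
```

View pics/crop0.png

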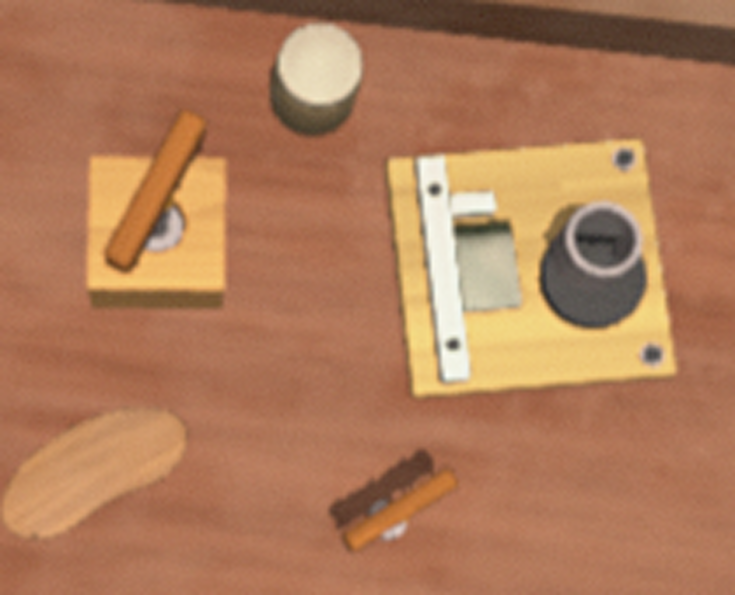

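The crop confirms it. The stand key's bar, crop (155,190), is clearly longer than the loose one at (400,510). The socket mouth is at crop (603,240), with a slot running roughly left to right, and the end stop at (473,203) marks jig +x as world +x. Next I'll take exact measurements.

```bash
cat > m.py <<'E'
from h import *
def bar(n,tag,ztop,box):
    # orange bar mask in a window -> rotated rect of its rays on plane ztop
    im=np.load(f'pics/{n}_{tag}.npz')['im']; x0,y0,x1,y1=box
    hsv=cv2.cvtColor(im,cv2.COLOR_RGB2HSV)
    m=cv2.inRange(hsv,(5,135,90),(17,255,255)); w=np.zeros_like(m); w[y0:y1,x0:x1]=m[y0:y1,x0:x1]
    k,l,st,c=cv2.connectedComponentsWithStats(w); i=1+st[1:,4].argmax()
    v,u=np.nonzero(l==i); return u,v,st[i]
E
python3 - <<'E'
from m import *
P=np.load('pics/P0.npy'); a=np.load('pics/top_0.npz'); im=a['im']
# bar by depth
def rect(m):
    q=P[m][:,:2].astype(np.float32); c,s,an=cv2.minAreaRect(q); b=cv2.boxPoints((c,s,an)); e=b[1]-b[0] if np.linalg.norm(b[1]-b[0])>np.linalg.norm(b[2]-b[1]) else b[2]-b[1]
    return np.round(c,1),np.round(s,1),round(float(np.arctan2(e[1],e[0])%np.pi),3),round(float(np.nanmedian(P[m][:,2])),1),m.sum()
win=np.zeros(im.shape[:2],bool); win[175:235,290:340]=1
z=P[:,:,2]
print('bar depth',rect(win&(z>119)))
u,v,st=bar('top','0',126,(290,175,340,235)); q=onz('top',np.c_[u,v],126)[:,:2].astype(np.float32)
print('bar colour',cv2.minAreaRect(q),st)
u2,v2,st2=bar('scene','0',126,(305,190,365,225)); q=onz('scene',np.c_[u2,v2],120)[:,:2].astype(np.float32)
print('scene bar',st2,cv2.minAreaRect(q),'centroid',u2.mean(),v2.mean(),'top centroid',u.mean(),v.mean())
# triangulate centroids
def tri(a,b):
    o1,d1=ray('top',a);o2,d2=ray('scene',b);d1,d2=d1[0]/np.linalg.norm(d1),d2[0]/np.linalg.norm(d2)
    t=np.linalg.lstsq(np.c_[d1,-d2],o2-o1,rcond=None)[0]; p,q=o1+t[0]*d1,o2+t[1]*d2; return ((p+q)/2).round(1),(p-q).round(1)
print('tri',tri((u.mean(),v.mean()),(u2.mean(),v2.mean())))
print('stand top',rect(win&(abs(z-52)<3)))
# jig plate
w=np.zeros(im.shape[:2],bool); w[180:275,370:475]=1
hsv=cv2.cvtColor(im,cv2.COLOR_RGB2HSV)
m=w&(cv2.inRange(hsv,(17,70,150),(30,200,255))>0)
k,l,s,c=cv2.connectedComponentsWithStats(m.astype(np.uint8)); i=1+s[1:,4].argmax(); v,u=np.nonzero(l==i)
print('plate',cv2.minAreaRect(onz('top',np.c_[u,v],12)[:,:2].astype(np.float32)))
f=w&(hsv[:,:,1]<40)&(hsv[:,:,2]>190)&(np.arange(640)<420)[None]
v,u=np.nonzero(f);print('fence',cv2.minAreaRect(onz('top',np.c_[u,v],26)[:,:2].astype(np.float32)))
rim=w&(z>58); v,u=np.nonzero(rim); q=onz('top',np.c_[u,v],64)[:,:2].astype(np.float32)
print('rim circle',cv2.minEnclosingCircle(q),cv2.fitEllipse(cv2.convexHull(q)),len(q),np.median(z[rim]))
sh=np.zeros(im.shape[:2],bool); print('step heights',P[60,200].round(0),P[150,400].round(0),P[120,400].round(0),P[130,500].round(0), 'scale',P[60,345].round(0),P[15,350].round(0))
# scene socket crop, big
s=np.load('pics/scene_0.npz')['im']; A=cv2.resize(s[250:325,375:480,::-1],(560,400),interpolation=cv2.INTER_CUBIC)
B=cv2.resize(im[195:245,410:460,::-1],(400,400),interpolation=cv2.INTER_CUBIC); B=cv2.convertScaleAbs(B,alpha=1.6)
cv2.imwrite('pics/sock.png',cv2.resize(np.hstack([A,B]),(800,333)))
E
```

```text
bar depth (array([474.8, 270.7]), array([16.2, 89.1]), 2.779, 124.7, np.int64(433))
bar colour ((472.313232421875, 265.3197937011719), (109.54470825195312, 79.30516815185547), 6.379268646240234) [ 294  175   46   60 1778]
scene bar [311 199  42  26 545] ((464.4081726074219, 266.1277770996094), (112.7286376953125, 61.712650299072266), 0.96184241771698) centroid 330.66238532110094 210.10091743119267 top centroid 317.5601799775028 201.78627671541057
tri (array([476.6, 268.9, 112.5]), array([ 7.7, -8.1,  1.9]))
stand top (array([474.6, 271.3]), array([74.6, 73.5]), 0.114, 51.3, np.int64(887))
plate ((484.9507141113281, 58.152626037597656), (139.98179626464844, 149.53045654296875), 11.590697288513184)
fence ((477.96160888671875, 92.80768585205078), (128.73037719726562, 46.064571380615234), 11.767333030700684)
rim circle ((491.5609436035156, 28.930355072021484), 21.18899917602539) ((491.6832580566406, 28.851659774780273), (41.119842529296875, 41.96956253051758), 52.60666275024414) 155 61.97690043809632
step heights [771. 544.  50.] [628. 117.  42.] [684. 124.  58.] [690. -77.  48.] scale [724. 245. 182.] [741. 244. 280.]
```

View pics/sock.png

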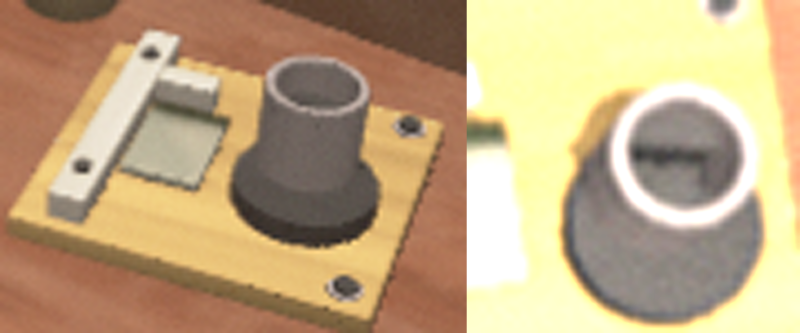

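The socket crop shows the tube mouth at (685,157), with a dark slot edge running level in the image. That puts the slot at about 1.69 rad world, or about 1.49 rad from jig x. Two independent measures of the socket axis agree: (491.6,28.9) from the rim and (491,28.8) from the plate. The jig's yaw is 0.202. The key bar is at (474.8,270.7), with its long axis at 2.779 rad. The stand centre also lies there, so I'll move.

Emit:
arm_command(
  deltas=[9.3, 35.4, -26.6, 0, -0.14, 9.3, 35.4, -26.6, 0, -0.14, 9.3, 35.4, -26.6, 0, -0.14, 9.3, 35.4, -26.6, 0, -0.14, 9.3, 35.4, -26.6, 0, -0.14, 9.3, 35.4, -26.6, 0, -0.14, 9.3, 35.4, -26.6, 0, -0.14, 9.3, 35.4, -26.6, 0, -0.14],
  force=40,
)

```text
clock: 0.9
position: [441.9, 294.6, 237.4]
ee_rot: [-0.565, -3.09, 0.0]
contact_force: [-0.0, 0.6, 0.0]
gripper_width: 92.8
grip_force: 0.0
```

Emit:
arm_command(
  deltas=[9.3, 0, 0, 0, 0, 9.3, 0, 0, 0, 0],
)

```text
clock: 1.1
position: [441.1, 295.3, 236.9]
ee_rot: [-0.57, -3.088, 0.001]
contact_force: [-0.2, 1.0, -0.0]
gripper_width: 93.2
grip_force: 0.0
```

Emit:
arm_command(
  deltas=[9.3, 3.37, -2.45, 0, 0, 9.3, 3.37, -2.45, -4, 0, 9.3, 3.37, -2.45, -8, 0, 9.3, 3.37, -2.45, -10.5, 0, 9.3, 3.37, -2.45, -12.1, 0, 9.3, 3.37, -2.45, -12.1, 0, 9.3, 3.37, -2.45, -12.1, 0],
)

```text
clock: 1.8
position: [473.5, 272.9, 117.0]
ee_rot: [-0.562, -3.09, 0.0]
contact_force: [0.1, -0.5, 0.2]
gripper_width: 93.2
grip_force: 0.0
```

Emit:
arm_command(
  deltas=[1, 0, 0, 0, 0, 1, 0, 0, 0, 0, 1, 0, 0, 0, 0, 1, 0, 0, 0, 0, 1, 0, 0, 0, 0, 1, 0, 0, 0, 0, 1, 0, 0, 0, 0, 1, 0, 0, 0, 0],
  force=40,
)

```text
clock: 2.6
position: [474.5, 271.7, 116.6]
ee_rot: [-0.565, -3.09, 0.0]
contact_force: [-0.6, 0.5, -0.3]
gripper_width: 33.4
grip_force: 0.0
```

Emit:
arm_command(
  deltas=[1, 0, 0, 0, 0, 1, 0, 0, 0, 0, 1, 0, 0, 0, 0, 1, 0, 0, 0, 0, 1, 0, 0, 0, 0],
  force=55,
)

```text
clock: 3.1
position: [474.4, 271.7, 116.6]
ee_rot: [-0.565, -3.09, 0.0]
contact_force: [-0.1, -0.5, 1.3]
gripper_width: 15.7
grip_force: 55.0
```

Emit:
arm_command(
  deltas=[1, 0, 0, 3, 0, 1, 0, 0, 7, 0, 1, 0, -5, 7, -0.14, 1, 0, -10, 7, -0.28, 1, 1, -15, 7, -0.42, 1, 1.7, -20, 7, -0.56, 1, 1.7, -24.3, 7, -0.7, 1, 1.7, -24.3, 7, -0.84],
)

```text
clock: 3.9
position: [491.6, 23.4, 186.4]
ee_rot: [1.79, 2.58, -0.003]
contact_force: [-1.0, 1.3, -2.4]
gripper_width: 15.6
grip_force: 55.0
```

Emit:
arm_command(
  deltas=[1, 0, 0, 0, 0, 1, 0, 0, 0, 0, 1, 0, 0, 0, 0],
)

```text
clock: 4.2
position: [491.2, 29.7, 186.5]
ee_rot: [-1.77, -2.595, 0.0]
contact_force: [-0.4, -0.1, -1.7]
gripper_width: 15.9
grip_force: 55.0
```

Run:
```python
from h import *
im,d=grab('scene','1'); im2,d2=grab('top','1')
s=robot.observe(); print(s['clock'],s['position'].round(1),s['ee_rot'],s['contact_force'].round(1))
print(proj('scene',[[491.6,28.9,64],[491.6,28.9,86]]),proj('top',[[491.6,28.9,64]]))
A=cv2.resize(im[190:315,385:510,::-1],(400,400),interpolation=cv2.INTER_CUBIC)
B=cv2.resize(im2[170:270,370:470,::-1],(400,400),interpolation=cv2.INTER_CUBIC)
cv2.imwrite('pics/lift.png',np.hstack([A,B]))
```

```text
4.3 [491.3  29.8 186.6] [-1.77146461e+00 -2.59419060e+00  8.72363622e-05] [-0.4 -0.5 -2.5]
[[445.09514142 267.91143097]
 [446.63459521 257.78837647]] [[441.79327473 217.62509565]]
```

View pics/lift.png

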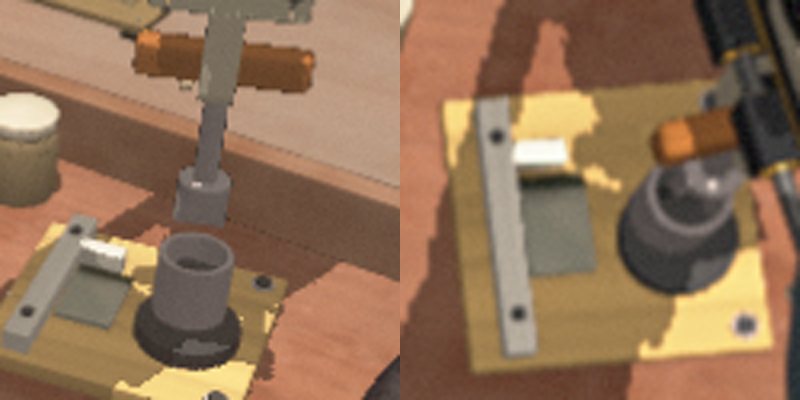

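The crop shows the key held upright with its foot at scene px (447.5,259), 1.5 px right of the observed mouth centre (446.1), which is what's expected for a coaxial foot 22 mm above. The key is aligned, so I'll lower it.

Emit:
arm_command(
  deltas=[1, 0, 0, -1, 0, 1, 0, 0, -2, 0, 1, 0, 0, -2.6, 0, 1, 0, 0, -3.2, 0, 1, 0, 0, -3.5, 0, 1, 0, 0, -3.5, 0],
)

```text
clock: 4.9
position: [491.1, 28.8, 151.0]
ee_rot: [-1.776, -2.59, 0.001]
contact_force: [0.7, -0.2, -1.5]
gripper_width: 15.3
grip_force: 55.0
```

Emit:
arm_command(
  deltas=[1, 0, 0, -0.3, 0, 1, 0, 0, -0.6, 0, 1, 0, 0, -0.6, 0],
)

```text
clock: 5.2
position: [492.0, 28.6, 146.2]
ee_rot: [1.775, 2.59, 0.001]
contact_force: [0.2, 0.5, 3.8]
gripper_width: 15.2
grip_force: 55.0
```

Emit:
arm_command(
  deltas=[1, 0, 0, -0.05, -0.06, 1, 0, 0, -0.05, -0.12, 1, 0, 0, -0.05, -0.16, 1, 0, 0, -0.05, -0.16],
)

```text
clock: 5.6
position: [492.0, 28.5, 145.9]
ee_rot: [1.977, 2.44, 0.001]
contact_force: [-0.9, -0.7, 2.6]
gripper_width: 16.0
grip_force: 55.0
```

Emit:
arm_command(
  deltas=[1, 0, 0, 0, -0.05, 1, 0, 0, 0, -0.1, 1, 0, 0, 0, -0.1, 1, 0, 0, 0, -0.1],
)

```text
clock: 6.0
position: [491.6, 28.8, 145.0]
ee_rot: [2.095, 2.341, 0.0]
contact_force: [0.6, 0.2, -1.4]
gripper_width: 15.6
grip_force: 55.0
```

The contact force fell away at bar angle 1.68, right at the estimated slot, so the blade is entering. I'll lower it fully.

Emit:
arm_command(
  deltas=[1, 0, 0, -0.4, 0, 1, 0, 0, -0.8, 0, 1, 0, 0, -1.2, 0, 1, 0, 0, -1.6, 0, 1, 0, 0, -1.6, 0],
)

```text
clock: 6.5
position: [491.7, 28.7, 129.0]
ee_rot: [2.097, 2.339, 0.0]
contact_force: [1.7, 0.6, 4.0]
gripper_width: 16.2
grip_force: 55.0
```

Emit:
arm_command(
  deltas=[1, 0, 0, 0, -0.14, 1, 0, 0, 0, -0.28, 1, 0, 0, 0, -0.42, 1, 0, 0, 0, -0.56, 1, 0, 0, 0, -0.7, 1, 0, 0, 0, -0.84, 1, 0, 0, 0, -0.98, 1, 0, 0, 0, -1.1],
  force=60,
)

```text
clock: 7.3
position: [492.9, 28.0, 130.1]
ee_rot: [3.011, 0.89, 0.004]
contact_force: [2.6, -2.2, 2.5]
gripper_width: 15.3
grip_force: 60.0
```

Run:
```python
from h import *
for _ in range(1):
    s=robot.observe(); r=s['ee_rot']; print(s['clock'],s['position'].round(1),r.round(3),'bar',2*np.arctan2(r[1],r[0])%np.pi,s['contact_force'].round(1),s['ft_torque'].round(3))
```

```text
7.3 [492.9  28.  130.1] [3.011 0.89  0.004] bar 0.5747711619119442 [ 2.6 -2.2  2.5] [-0.48  -0.369  0.079]
```

Emit:
arm_command(
  deltas=[1, 0, 0, 0, -0.08, 1, 0, 0, 0, -0.16, 1, 0, 0, 0, -0.22, 1, 0, 0, 0, -0.22],
)

```text
clock: 7.7
position: [492.8, 27.9, 130.0]
ee_rot: [3.089, 0.561, 0.004]
contact_force: [2.7, -3.2, 2.7]
gripper_width: 15.6
grip_force: 60.0
```

```bash
cat > st.py <<'E'
from h import *
s=robot.observe(); r=s['ee_rot']; print(s['clock'],s['position'].round(1),r.round(3),'bar',2*np.arctan2(r[1],r[0])%np.pi,s['contact_force'].round(1),s['ft_torque'].round(3))
E
python3 st.py
```

```text
7.7 [492.8  27.9 130. ] [3.089 0.561 0.004] bar 0.35960358133669645 [ 2.7 -3.2  2.7] [-0.694 -0.478 -0.003]
```

Emit:
arm_command(
  deltas=[1, 0, 0, 0, -0.06, 1, 0, 0, 0, -0.12, 1, 0, 0, 0, -0.12, 1, 0, 0, 0, -0.12],
)

```text
clock: 8.1
position: [492.6, 28.0, 129.8]
ee_rot: [3.117, 0.38, 0.004]
contact_force: [3.1, -4.4, 1.2]
gripper_width: 15.5
grip_force: 60.0
```

```bash
python3 st.py
```

```text
8.1 [492.6  28.  129.8] [3.117 0.38  0.004] bar 0.24278362367728154 [ 3.1 -4.4  1.2] [-1.092 -0.767  0.125]
```

Emit:
arm_command(
  deltas=[1, 0, 0, 0, -0.04, 1, 0, 0, 0, -0.08, 1, 0, 0, 0, -0.08, 1, 0, 0, 0, -0.08],
)

```text
clock: 8.5
position: [492.6, 27.9, 129.7]
ee_rot: [3.129, 0.257, 0.004]
contact_force: [4.9, -4.3, 2.5]
gripper_width: 15.7
grip_force: 60.2
```

```bash
python3 st.py
```

```text
8.5 [492.6  27.9 129.7] [3.129 0.257 0.004] bar 0.16363469027755834 [ 4.9 -4.3  2.5] [-1.095 -0.685  0.475]
```

Emit:
arm_command(
  deltas=[1, 0, 0, 0, -0.03, 1, 0, 0, 0, -0.03, 1, 0, 0, 0, -0.03],
)

```text
clock: 8.8
position: [492.5, 27.9, 129.7]
ee_rot: [3.133, 0.21, 0.004]
contact_force: [3.5, -4.3, 3.0]
gripper_width: 15.7
grip_force: 60.3
```

```bash
python3 st.py
python3 - <<'E'
from h import *
im,d=grab('scene','2'); im2,d2=grab('top','2')
A=cv2.resize(im[225:325,375:475,::-1],(400,400),interpolation=cv2.INTER_CUBIC)
B=cv2.resize(im2[170:270,370:470,::-1],(400,400),interpolation=cv2.INTER_CUBIC)
cv2.imwrite('pics/tight.png',np.hstack([A,B]))
E
python3 st.py
```

```text
8.8 [492.5  27.9 129.7] [3.133 0.21  0.004] bar 0.1340047654391177 [ 3.5 -4.3  3. ] [-1.058 -0.616  0.565]
8.9 [492.5  27.9 129.7] [3.133 0.21  0.004] bar 0.1340287719610191 [ 3.1 -3.7  3.4] [-1.031 -0.709  0.571]
```

View pics/tight.png

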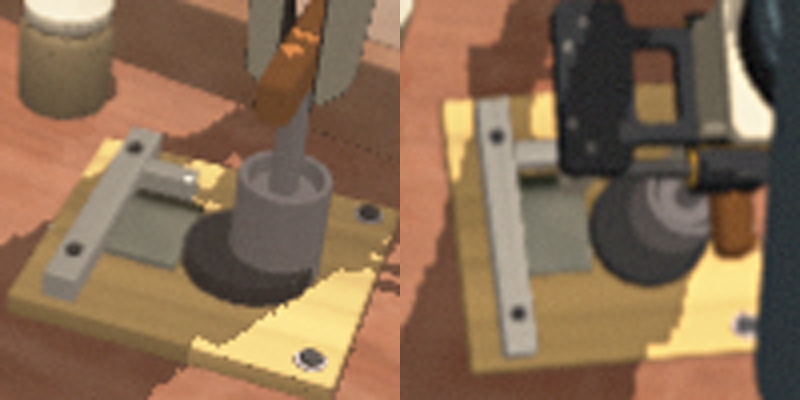

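The crop shows the cam disc bearing on the tile, the tile flush with the fence (left and right views), and the key's collar seated inside the socket. The torque is about 0.57 Nm, above the 0.35 Nm needed. I'll ease the wind-up a little, let go and rise.

Emit:
arm_command(
  deltas=[1, 0, 0, 0, 0.03, 1, 0, 0, 0, 0.03, 2.5, 0, 0, 0, 0.03, 3, 0, 0, 0, 0.03, 6, 0, 0, 0, 0.03, 6, 0, 0, 0, 0.03, 6, 0, 0, 0, 0.03, 6, 0, 0, 0, 0.03],
)

```text
clock: 9.7
position: [491.3, 28.9, 129.0]
ee_rot: [-3.131, -0.251, 0.001]
contact_force: [0.1, 0.6, 0.7]
gripper_width: 56.9
grip_force: 0.0
```

Emit:
arm_command(
  deltas=[6, 0, 0, 0.5, 0, 6, 0, 0, 2, 0, 6, 0, 0, 5, 0, 6, 0, 0, 9, 0, 6, 0, 5, 12, 0, 6, 0, 10, 14, 0, 6, 0, 15, 14, 0, 6, 0, 19, 14, 0],
)

```text
clock: 10.5
position: [491.9, 219.2, 271.2]
ee_rot: [-3.131, -0.249, -0.005]
contact_force: [-0.4, -1.6, -0.4]
gripper_width: 60.1
grip_force: 0.0
```

```bash
python3 st.py
python3 - <<'E'
from h import *
im,d=grab('scene','3'); im2,d2=grab('top','3')
A=cv2.resize(im[225:325,375:475,::-1],(400,400),interpolation=cv2.INTER_CUBIC)
B=cv2.resize(im2[170:270,370:470,::-1],(400,400),interpolation=cv2.INTER_CUBIC)
cv2.imwrite('pics/end.png',np.hstack([A,B]))
E
```

```text
10.5 [491.9 219.2 271.2] [-3.131 -0.249 -0.005] bar 0.1588952392060241 [-0.4 -1.6 -0.4] [-0.014  0.094 -0.038]
```

View pics/end.png

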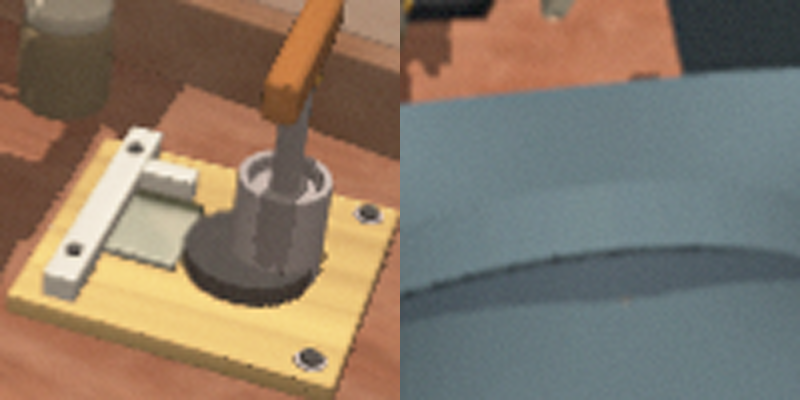

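The final crop shows the key standing alone in the socket (bar at (305,60)), the cam against the tile (190,245), and the tile flush with the fence. The gripper is clear, so I'll hand in.

```bash
python3 -c "
from station import ticket
print(ticket.finish_job())"
```

```text
the job is handed in; nothing more can be done
None
```

The key stands released in the slot, the cam clamps the tile tight against the fence, the arm kept clear of the jar, mug and rib, and the job is handed in at about 10.5 s; the hand-in returned no verdict.

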